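Draw a long chromatography column out of a part-opening drawer

ROBOT

A 6-joint arm with a two-finger parallel gripper is mounted at the origin on the work surface. World frame = base frame: x ahead of the robot, y to its left, z up, the work surface at z = 0. Lengths are in m, angles in rad, forces in N, time in s.
With the tool pointing down it reaches from about 0.35 to 0.775 m from the base axis. Payload 5.5 kg.
Tool frame: the origin (TCP) lies midway between the tips of the shut fingers; the grasp point (between the pads) lies 19 mm behind it (robot.grasp_offset is the distance from the TCP to the grasp point, in m); z points along the fingers, y is the direction in which the jaws open and shut (so a half turn about z gives the same grasp; the last joint's range is limited). The gripper opens to 85 mm and grips with 20 to 120 N. Pads are 22 mm wide; open, the fingers measure 114 mm over their backs; the gripper's body (76 mm by 85 mm) begins 54 mm behind the grasp point. The pads swing forward as they close: fully open they stand 13 mm farther back than shut.
Start: joints at [1.198, 0.313, 0.046, 1.304, 0, 1.431], TCP at [0.133, 0.56, 0.231] pointing down, gripper open.
Joint ranges: [-2.76, 2.76], [-0.86, 1.69], [-1.03, 1.26], [-2.2, 2.34], [-1.47, 1.5], [-3.14, 3.14]. Speed limits (rad/s): [2.57, 2.57, 3.14, 3.14, 3.14, 3.14].

INTERFACE

Orientations are given as a rotation vector (axis times angle).
In Python, from plant import robot, eyes, ticket gives the robot as it stands.
- The arm moves only by the shell command python3 -m crank 'ROWS' [FORCE]. ROWS is JSON, a list of rows, each an object of numbers: "x", "y", "z": the shift along the world's x, y, z in mm; "ax", "ay", "az": the turn, a rotation vector about the world's x, y, z in degrees; "grip": the opening, from -1 (shut) to 1 (fully open). In form: [{"x": .., "y": .., "z": .., "ax": .., "ay": .., "az": .., "grip": ..}, ...]. A call has 1 to 12 rows; each row shifts and turns the commanded pose from where the row before left it; what a row does not reach is not made up. A row lasts 1/8 s, in which the tool goes at most 62.5 mm and 10.7 degrees, less where a joint would pass 70% of its speed; a pose out of reach is approached as far as the arm can. A call with a gripper value outside its range is refused whole. The fingers move at their own pace and stop on an object; FORCE is the grip in N (left out, the last holds). Time passes only in rows, so rows that do not move let the fingers close. It gives the time, the measured TCP pose, the force and the opening at its end, in the units of the state.
- robot.get_obs(): the state, without advancing time (a new reading comes with each control period).
- eyes.snapshot(name): name is "side" or "top" or "wrist"; returns a dict with "image" (480x640x3 uint8, red, green, blue), "camera_matrix" (3x3 intrinsics, pixels), "pose" (4x4, takes a point from camera to world coordinates). Camera axes: x right, y up, looking along -z (the intrinsics and any distortion apply to the point x, -y, -z); pixel columns grow to the right and rows downward; lengths in m; the calibration is good to about 2 mm. The wrist camera is an equidistant fisheye: a pixel r from the principal point sees the ray r / f radians off the axis. A picture is of the moment at which its call begins. There is no depth.
- ticket.close_job(): hands the job in, once; it reports no verdict.
The state is a dict: "time": time; "joint_positions": joint angles; "joint_velocities": joint speeds; "joint_efforts": joint torques, N m; "tool_pos": TCP position; "tool_rot": TCP orientation; "contact_force": force on the tool from outside, world axes, zero at the start; "moment": the same for the moment, N m; "gripper_width": opening from 0.0 (shut) to 1.0 (fully open).
Only numpy, scipy, OpenCV 4.12 (cv2) and the standard library are available. Lean on these libraries where they do the work, as an engineer would, in place of code of your own. Each camera call takes 0.05 s, during which the arm holds its last target. There are 200 camera calls.

TASK

Pull the top drawer of the column cabinet open as far as it goes; it only runs out part way, so the rear of the long steel column in it stays under the cabinet's top. Take the long column, tilt its front end up over the drawer front and draw it out diagonally without knocking it or levering it against the cabinet's top, nor forcing it against the drawer, and finish while holding it motionless in the gripper, free of everything else, its whole length at least 5 cm higher than the top of the cabinet. Leave the short column lying in the drawer and do not disturb the vial rack, bottle and spanner on the bench.

Things in the scene. Friction and masses are not known exactly. Their poses are not given: they have to be found in the camera images.
- cabinet: Low white two-drawer column cabinet, fixed on the bench: 246 mm wide (y), 325 mm deep, 168 mm high, bare top. Origin at bench level under the middle of its front edge (drawer fronts stand 18 mm proud of it). +x points back into the cabinet (drawers open towards -x), z up. Its 12 mm top board spans z = 156 to 168 mm and reaches forward to x = 0.
- cabinet_top: The cabinet's top board, 325 x 246 x 12 mm, fixed. Origin at the middle of the lower edge of its front face (cabinet x = 0, y = 0, 156 mm above the bench), axes as the cabinet's: the edge under which the rear of the long column lies when the drawer is out.
- drawer (a joint): How far the top drawer is out (m): 0 closed, 0.190 fully out at its stop; starts 0 to 12 mm out. Slides level with about 1.5 N friction plus light damping and stays where it is left. Fully out, only the front 190 mm of its tray is uncovered; the rear 110 mm stays under the cabinet's top board, whose underside is 66 mm above the tray floor.
- drawer_handle (a point): Middle of the top drawer's bar handle, moves with the drawer, axes as the cabinet's: level steel bar 11 mm thick, 120 mm long along y, its axis 40 mm in front of the drawer front (34 mm free behind it), 132 mm above the bench, 36 mm below the cabinet's top. Two thin stems 50 mm either side of the middle. The lower drawer has a like handle 84 mm below.
- drawer_floor (a point): Point on the top drawer's inner floor, midway across, at the inner face of the drawer front; moves with the drawer, axes as the cabinet's. Floor 90 mm above the bench; tray inside 300 mm long (x = 0 to 300 mm), 204 mm wide; side and back walls 50 mm high, 6 mm thick; drawer front 18 mm thick (x = -18 to 0), its top edge 60 mm above the floor.
- long_column_mid (a point): Centre of the long column, the one to take: straight steel tube 13 mm thick, 270 mm long overall, 0.15 to 0.31 kg, with a hexagon nut (20 mm across flats, 22 mm long) at each end. +x along its axis to its rear end, at the back of the drawer. Lies on the tray floor, axis 10 mm above it, parallel to the drawer's sides, 45 mm left or right of the middle, front end 3 to 28 mm behind the drawer front.
- long_front (a point): Tip of the long column's front end (towards the drawer front), on its axis, 135 mm from its centre.
- long_rear (a point): Tip of the long column's rear end, on its axis, 135 mm from its centre.
- short_column_mid (a point): Centre of the short column: same tube and nuts but 120 mm long overall; lies in the other half of the same drawer, about 90 mm beside the long one, axis 10 mm above the tray floor, its front end about 78 to 103 mm behind the drawer front (the long one's reaches almost to the drawer front). It stays in the drawer.
- vial_rack: White rack of small capped vials, 75 x 115 mm, 42 mm high, loose on the bench; leave it alone. Origin at the centre of its underside.
- bottle: Small amber bottle, 56 mm across, 105 mm high, loose on the bench; leave it alone. Origin at the centre of its underside.
- spanner: Flat double open-ended spanner, about 200 mm long along its x, 34 mm wide, 7 mm thick, loose on the bench; leave it alone. Origin at the centre of its underside.

How it is judged:
By the outcome, as a careful person would: the job done as asked, in the order asked, and still so for the second after the job is handed in, while the arm keeps its last pose, push and grip.
It also fails if it takes over 54 s, if anything falls off the work surface, if the arm or the gripper's body presses on something with over 40 N, if the wrist force passes 120 N, or if a joint passes its speed limit or range.

## Working session

There is one attempt and no reset: what is moved stays moved. The work goes in short steps, Python scripts to look and compute and a shell command to move; the robot and the scene stay as the last step left them, time stands still between calls to the robot, and variables do not carry over. Pictures are saved under pics/ and viewed, about 8 in all and at most 12, crops included, and the job is handed in when it is done.

```bash
ls; mkdir -p pics; python3 - <<'E'
from plant import robot, eyes
import cv2
o=robot.get_obs()
for k,v in o.items(): print(k,v)
for n in("top","side"):
    s=eyes.snapshot(n); cv2.imwrite(f"pics/{n}0.png",s["image"][:,:,::-1]); print(n,s["camera_matrix"],s["pose"],[k for k in s])
E
```

```text
pics
time 0.0
joint_positions [1.19840474e+00 3.14040983e-01 4.49619803e-02 1.30361876e+00
 4.24742887e-06 1.43120382e+00]
joint_velocities [ 0.00080094  0.00282022  0.00110577 -0.00013784  0.00053447  0.0018343 ]
joint_efforts [-2.97248862e-04 -4.80629718e+01  2.98533797e+01  1.93732849e-02
 -2.28031176e-04 -9.92490271e-06]
tool_pos [0.13246376 0.55899197 0.23037885]
tool_rot [-3.64798200e-01 -3.11985059e+00  2.88729978e-03]
contact_force [ 0.04021807 -0.56583125  0.05391685]
moment [-0.00720305 -0.00053505  0.02137856]
gripper_width 1.0015468488220998
top [[526.79829595   0.         315.03320636]
 [  0.         526.79829595 239.28452265]
 [  0.           0.           1.        ]] [[ 4.95070659e-03  9.89697477e-01 -1.43088762e-01  3.88235113e-01]
 [-9.99986379e-01  5.13624198e-03  9.27302478e-04  2.34847100e-02]
 [ 1.65268743e-03  1.43082223e-01  9.89709425e-01  1.42302640e+00]
 [ 0.00000000e+00  0.00000000e+00  0.00000000e+00  1.00000000e+00]] ['image', 'camera_matrix', 'pose']
side [[546.55788324   0.         326.13574879]
 [  0.         546.55788324 240.62140359]
 [  0.           0.           1.        ]] [[ 0.97660242  0.13811722 -0.16483734  0.35382471]
 [-0.214994    0.60912274 -0.76337872 -1.04166749]
 [-0.00502957  0.78095654  0.62456512  0.97768534]
 [ 0.          0.          0.          1.        ]] ['image', 'camera_matrix', 'pose']
```

View pics/top0.png

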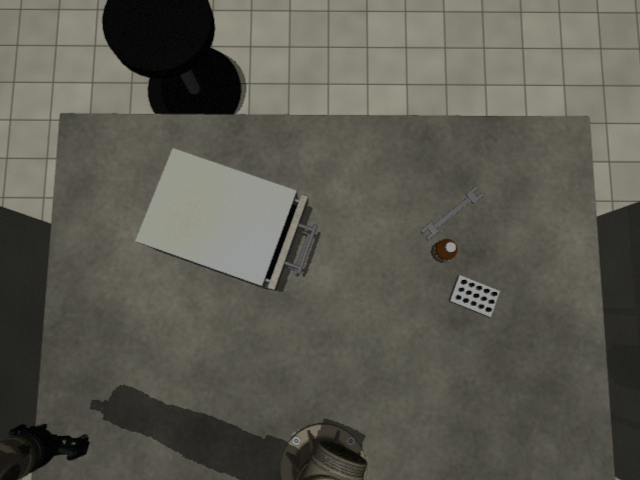

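View pics/side0.png

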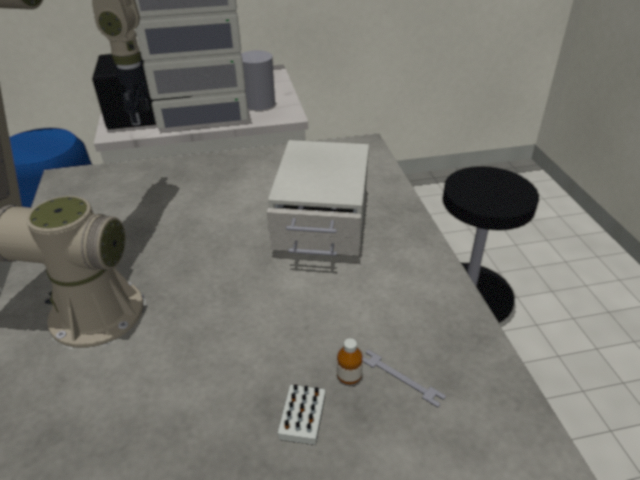

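The top view shows the cabinet top with corners at about (174,149), (297,190), (267,285) and (136,241). It opens to image right (-y), with the handle around (306,248). The bottle, rack and spanner are well off to the right of it. The side view agrees.

```bash
cat > h.py <<'E'
import numpy as np, cv2
from scipy.optimize import least_squares
from scipy.spatial.transform import Rotation as R
def proj(s,P):
    P=np.atleast_2d(P); T=s["pose"]; K=s["camera_matrix"]
    c=(P-T[:3,3])@T[:3,:3]; c=c*[1,-1,-1]
    return (c/c[:,2:])[:,:2]*[K[0,0],K[1,1]]+K[:2,2]
def plane(s,px,z,fish=False):
    px=np.atleast_2d(px).astype(float); T=s["pose"]; K=s["camera_matrix"]
    d=(px-K[:2,2])/[K[0,0],K[1,1]]
    if fish:
        r=np.linalg.norm(d,axis=1,keepdims=True); d3=np.hstack([d/np.maximum(r,1e-9)*np.sin(r),np.cos(r)])
    else: d3=np.hstack([d,np.ones((len(d),1))])
    w=(d3*[1,-1,-1])@T[:3,:3].T
    return T[:3,3]+w*((z-T[2,3])/w[:,2:])
E
python3 - <<'E'
from h import *
from plant import eyes,robot
s=eyes.snapshot("top"); g=cv2.cvtColor(s["image"],cv2.COLOR_RGB2GRAY)
hull=max(cv2.findContours(cv2.morphologyEx((g>135).astype(np.uint8),cv2.MORPH_OPEN,np.ones((9,9))),0,2)[0],key=cv2.contourArea)
print(cv2.contourArea(hull),cv2.approxPolyDP(hull,8,True)[:,0].tolist())
px=np.array([[297,190],[267,285],[136,241],[174,149]])
print(plane(s,px,.168))
L=np.array([[0,.123],[0,-.123],[.325,-.123],[.325,.123]])
def W(p,l,z):
    c,si=np.cos(p[2]),np.sin(p[2]); l=np.atleast_2d(l); return np.c_[p[0]+c*l[:,0]-si*l[:,1],p[1]+si*l[:,0]+c*l[:,1],np.full(len(l),z)]
best=min((least_squares(lambda p:(proj(s,W(p,L*[1,f],.168))-px).ravel(),[.4,.05,1.3]) for f in(1,-1)),key=lambda r:r.cost)
p=best.x; print(p,best.fun.round(1),np.degrees(p[2]))
S=eyes.snapshot("side")
print("side corners pred",proj(S,W(p,L,.168)).round(1).tolist())
print("handle px top->", [(d,proj(s,W(p,[-.058-d,0],.132)).round(1).tolist(),proj(S,W(p,[-.058-d,0],.132)).round(1).tolist()) for d in (0,.012)])
im=s["image"][170:310,120:340,::-1].copy(); im=cv2.resize(im,None,fx=3.5,fy=3.5,interpolation=2)
for q in proj(s,W(p,L,.168)): cv2.circle(im,tuple(int(v) for v in (q-[120,170])*3.5),3,(0,0,255),-1)
cv2.imwrite("pics/c1.png",im)
E
```

```text
12900.0 [[172, 151], [139, 241], [262, 281], [292, 190]]
[[0.69095701 0.06691083 0.168     ]
 [0.45929803 0.13593662 0.168     ]
 [0.56328035 0.45279343 0.168     ]
 [0.79293629 0.37137069 0.168     ]]
[0.57588519 0.1023381  1.25297754] [ 1.2 -0.7 -2.   0.1  1.3  1.1 -0.5 -0.5] 71.79032507866441
side corners pred [[269.6, 201.3], [364.0, 206.4], [369.0, 145.0], [288.8, 141.4]]
handle px top-> [(0, [[304.9, 246.1]], [[314.1, 228.5]]), (0.012, [[309.5, 247.6]], [[313.5, 231.3]])]
```

View pics/c1.png

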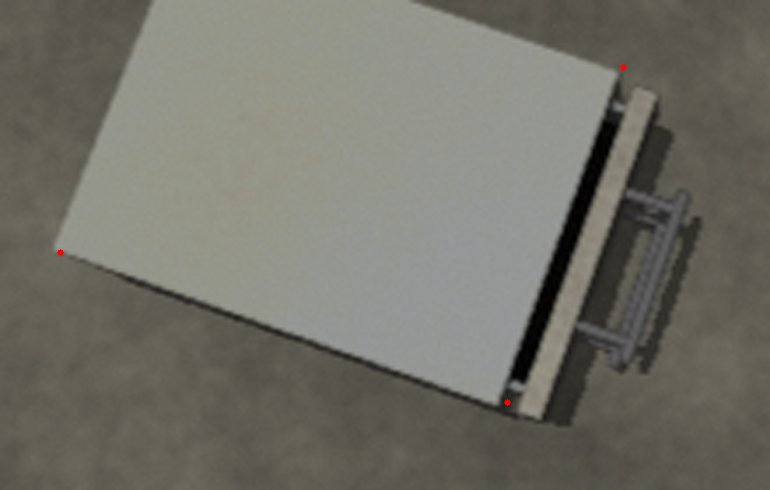

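The crop puts the front corners of the top board at (296.3,190.6) and (262.9,286) in full-image pixels, with the rear-left corner at (135.7,241). The upper bar runs through about (306,249), and the drawer is slightly out. I'll refit with these.

```bash
cat >> h.py <<'E'
def W(p,l,z):
    c,si=np.cos(p[2]),np.sin(p[2]); l=np.atleast_2d(l); return np.c_[p[0]+c*l[:,0]-si*l[:,1],p[1]+si*l[:,0]+c*l[:,1],np.full(len(l),z)]
def cab(p,P):
    d=np.atleast_2d(P)[:,:2]-p[:2]; c,si=np.cos(p[2]),np.sin(p[2]); return np.c_[c*d[:,0]+si*d[:,1],-si*d[:,0]+c*d[:,1]]
E
python3 - <<'E'
from h import *
from plant import eyes,robot
s=eyes.snapshot("top"); S=eyes.snapshot("side")
px=np.array([[296.3,190.6],[262.9,286],[135.7,241],[173.5,149]])
L=np.array([[0,-.123],[0,.123],[.325,.123],[.325,-.123]])
r=least_squares(lambda p:(proj(s,W(p,L,.168))-px).ravel(),[.57,.1,1.25]); p=r.x
print(p,np.degrees(p[2]),r.fun.round(1)); np.save("p.npy",p)
print("front face edge",cab(p,plane(s,[[(657/3.5+120),97/3.5+170],[540/3.5+120,418/3.5+170]],.150)))
print("bar ends",cab(p,plane(s,[[(682/3.5+120),192/3.5+170],[622/3.5+120,360/3.5+170]],.132)))
print("handle",W(p,[-.066,0],.132)); print("side",proj(S,W(p,L,.168)).round(1).tolist())
im=S["image"][130:270,250:390,::-1].copy(); im=cv2.resize(im,None,fx=4,fy=4,interpolation=2)
for q in np.r_[proj(S,W(p,L,.168)),proj(S,W(p,[[-.066,-.06],[-.066,.06]],.132))]: cv2.circle(im,tuple(int(v) for v in (q-[250,130])*4),3,(0,0,255),-1)
cv2.imwrite("pics/c2.png",im)
E
```

```text
[0.57303365 0.10635648 1.2407788 ] 71.09138878687497 [ 0.9  0.  -0.2  0.1 -0.1  0.5 -0.5 -0.7]
front face edge [[-0.0285984  -0.11855819]
 [-0.02721414  0.12097878]]
bar ends [[-0.06661665 -0.06308251]
 [-0.06617657  0.06357646]]
handle [[0.55164571 0.04391806 0.132     ]]
side [[362.5, 206.0], [268.4, 200.3], [289.0, 140.7], [369.1, 144.8]]
```

View pics/c2.png

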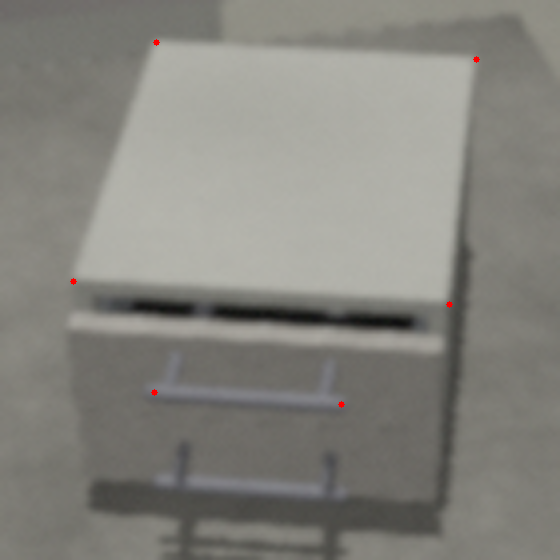

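The projected corners and bar ends line up in the side view too: handle at about (0.552, 0.044), yaw 71.1°, drawer about 9 mm out. Moving above it.

```bash
python3 -m crank '[{"x":35,"y":-43,"z":4,"grip":-0.2},{"x":35,"y":-43,"z":4},{"x":35,"y":-43,"z":4},{"x":35,"y":-43},{"x":35,"y":-43},{"x":35,"y":-43},{"x":35,"y":-43,"az":-1},{"x":35,"y":-43,"az":-1},{"x":35,"y":-43,"az":-1},{"x":35,"y":-43,"az":-1},{"x":35,"y":-43,"az":-1},{"x":34,"y":-42,"az":-0.5}]' 40
python3 -m crank '[{"x":0}]'
cat > st.py <<'E'
from h import *
from plant import robot
o=robot.get_obs(); M=R.from_rotvec(o["tool_rot"]).as_matrix(); p=np.load("p.npy")
print(round(o["time"],2),"tcp",o["tool_pos"].round(4),"cab",cab(p,o["tool_pos"]).round(4)[0],"grip",round(o["gripper_width"],3))
print("z",M[:,2].round(3),"y",M[:,1].round(3),"jawyaw",np.degrees(np.arctan2(M[1,1],M[0,1])).round(1),"F",np.round(o["contact_force"],1),"q",np.round(o["joint_positions"],2))
E
python3 st.py
```

```text
0.3 tcp [0.1326 0.5593 0.231 ] cab [0.2858 0.5634] grip 1.001
z [-0.    -0.001 -1.   ] y [ 0.231  0.973 -0.001] jawyaw 76.7 F [-0.2  0.4 -0.4] q [1.2  0.31 0.05 1.3  0.   1.43]invalid input at $[0]: expected keys x, y, z, ax, ay, az, grip
invalid input at $[0]: expected keys x, y, z, ax, ay, az, grip
```

```bash
python3 -m crank '[{"x":35,"y":-43,"z":4,"ax":0,"ay":0,"az":0,"grip":-0.2},{"x":35,"y":-43,"z":4,"ax":0,"ay":0,"az":0,"grip":-0.2},{"x":35,"y":-43,"z":4,"ax":0,"ay":0,"az":0,"grip":-0.2},{"x":35,"y":-43,"z":0,"ax":0,"ay":0,"az":0,"grip":-0.2},{"x":35,"y":-43,"z":0,"ax":0,"ay":0,"az":0,"grip":-0.2},{"x":35,"y":-43,"z":0,"ax":0,"ay":0,"az":0,"grip":-0.2},{"x":35,"y":-43,"z":0,"ax":0,"ay":0,"az":-1,"grip":-0.2},{"x":35,"y":-43,"z":0,"ax":0,"ay":0,"az":-1,"grip":-0.2},{"x":35,"y":-43,"z":0,"ax":0,"ay":0,"az":-1,"grip":-0.2},{"x":35,"y":-43,"z":0,"ax":0,"ay":0,"az":-1,"grip":-0.2},{"x":35,"y":-43,"z":0,"ax":0,"ay":0,"az":-1,"grip":-0.2},{"x":34,"y":-42,"z":0,"ax":0,"ay":0,"az":-0.5,"grip":-0.2}]' 40
python3 -m crank '[{"x":0,"y":0,"z":0,"ax":0,"ay":0,"az":0,"grip":-0.2}]'
python3 st.py
```

```text
time: 1.8
tool_pos: [0.5527, 0.0429, 0.2434]
tool_rot: [0.515, 3.099, 0.001]
contact_force: [0.6, 1.4, 0.1]
gripper_width: 0.397
time: 1.92
tool_pos: [0.5537, 0.0415, 0.2425]
tool_rot: [0.522, 3.098, -0.001]
contact_force: [-0.7, 0.5, 0.0]
gripper_width: 0.398
1.93 tcp [0.5537 0.0415 0.2425] cab [-0.0677 -0.0027] grip 0.398
z [ 0. -0. -1.] y [ 0.328  0.945 -0.   ] jawyaw 70.9 F [-0.7  0.5  0. ] q [-0.07  0.27  0.02  1.32 -0.    0.26]
```

```bash
python3 -m crank '[{"x":-1,"y":1,"z":-25,"ax":0,"ay":0,"az":0,"grip":-0.2},{"x":-1,"y":1,"z":-25,"ax":0,"ay":0,"az":0,"grip":-0.2},{"x":0,"y":0,"z":-25,"ax":0,"ay":0,"az":0,"grip":-0.2},{"x":0,"y":0,"z":-25,"ax":0,"ay":0,"az":0,"grip":-0.2},{"x":0,"y":0,"z":-15,"ax":0,"ay":0,"az":0,"grip":-0.2},{"x":0,"y":0,"z":-15,"ax":0,"ay":0,"az":0,"grip":-0.2},{"x":0,"y":0,"z":0,"ax":0,"ay":0,"az":0,"grip":-0.2}]' 40
python3 -m crank '[{"x":0,"y":0,"z":0,"ax":0,"ay":0,"az":0,"grip":-1},{"x":0,"y":0,"z":0,"ax":0,"ay":0,"az":0,"grip":-1},{"x":0,"y":0,"z":0,"ax":0,"ay":0,"az":0,"grip":-1},{"x":0,"y":0,"z":0,"ax":0,"ay":0,"az":0,"grip":-1}]'
python3 st.py
```

```text
time: 2.8
tool_pos: [0.5489, 0.0468, 0.1125]
tool_rot: [-0.513, -3.097, 0.0]
contact_force: [0.2, 0.2, 0.1]
gripper_width: 0.401
time: 3.3
tool_pos: [0.5502, 0.0464, 0.1141]
tool_rot: [0.514, 3.098, 0.0]
contact_force: [-1.2, -0.4, 4.3]
gripper_width: 0.109
3.3 tcp [0.5502 0.0464 0.1141] cab [-0.0641  0.0022] grip 0.109
z [ 0.001 -0.    -1.   ] y [0.323 0.946 0.   ] jawyaw 71.2 F [-1.2 -0.4  4.3] q [-0.06  0.33 -0.22  1.01 -0.    0.27]
```

```bash
python3 -m crank '[{"x":-2,"y":-6,"z":0,"ax":0,"ay":0,"az":0,"grip":-1},{"x":-5.2,"y":-15.1,"z":0,"ax":0,"ay":0,"az":0,"grip":-1},{"x":-5.2,"y":-15.1,"z":0,"ax":0,"ay":0,"az":0,"grip":-1},{"x":-5.2,"y":-15.1,"z":0,"ax":0,"ay":0,"az":0,"grip":-1},{"x":-5.2,"y":-15.1,"z":0,"ax":0,"ay":0,"az":0,"grip":-1},{"x":-5.2,"y":-15.1,"z":0,"ax":0,"ay":0,"az":0,"grip":-1},{"x":-5.2,"y":-15.1,"z":0,"ax":0,"ay":0,"az":0,"grip":-1},{"x":-5.2,"y":-15.1,"z":0,"ax":0,"ay":0,"az":0,"grip":-1},{"x":-5.2,"y":-15.1,"z":0,"ax":0,"ay":0,"az":0,"grip":-1},{"x":-5.2,"y":-15.1,"z":0,"ax":0,"ay":0,"az":0,"grip":-1},{"x":-5.2,"y":-15.1,"z":0,"ax":0,"ay":0,"az":0,"grip":-1},{"x":-2.6,"y":-7.5,"z":0,"ax":0,"ay":0,"az":0,"grip":-1}]'
python3 -m crank '[{"x":0,"y":0,"z":0,"ax":0,"ay":0,"az":0,"grip":-1},{"x":0,"y":0,"z":0,"ax":0,"ay":0,"az":0,"grip":-1}]'
python3 st.py
```

```text
time: 4.8
tool_pos: [0.4934, -0.1186, 0.1142]
tool_rot: [0.515, 3.097, 0.001]
contact_force: [-0.4, 1.7, 6.7]
gripper_width: 0.11
time: 5.05
tool_pos: [0.4933, -0.1189, 0.1141]
tool_rot: [0.515, 3.098, -0.002]
contact_force: [-1.0, -0.5, 6.2]
gripper_width: 0.113
5.05 tcp [ 0.4933 -0.1189  0.1141] cab [-0.2389  0.0024] grip 0.113
z [ 0.001 -0.001 -1.   ] y [ 0.324  0.946 -0.001] jawyaw 71.1 F [-1.  -0.5  6.2] q [-0.39  0.25 -0.34  0.98 -0.   -0.06]
```

```bash
python3 -m crank '[{"x":-0.7,"y":-1.9,"z":0,"ax":0,"ay":0,"az":0,"grip":-1},{"x":-0.7,"y":-1.9,"z":0,"ax":0,"ay":0,"az":0,"grip":-1},{"x":-0.7,"y":-1.9,"z":0,"ax":0,"ay":0,"az":0,"grip":-1},{"x":-0.7,"y":-1.9,"z":0,"ax":0,"ay":0,"az":0,"grip":-1}]'
python3 st.py
```

```text
time: 5.55
tool_pos: [0.4914, -0.1243, 0.1141]
tool_rot: [0.512, 3.097, 0.006]
contact_force: [3.3, 10.3, 5.8]
gripper_width: 0.109
5.55 tcp [ 0.4914 -0.1243  0.1141] cab [-0.2446  0.0024] grip 0.109
z [ 0.003  0.004 -1.   ] y [0.322 0.947 0.005] jawyaw 71.2 F [ 3.3 10.3  5.8] q [-0.41  0.25 -0.34  0.98  0.   -0.08]
```

```bash
python3 -m crank '[{"x":-0.6,"y":-1.6,"z":0,"ax":0,"ay":0,"az":0,"grip":-1},{"x":0,"y":0,"z":0,"ax":0,"ay":0,"az":0,"grip":-1}]'
python3 st.py
```

```text
time: 5.8
tool_pos: [0.4914, -0.1242, 0.1141]
tool_rot: [0.51, 3.096, 0.012]
contact_force: [4.3, 12.0, 5.3]
gripper_width: 0.11
5.8 tcp [ 0.4914 -0.1242  0.1141] cab [-0.2446  0.0025] grip 0.11
z [ 0.005  0.007 -1.   ] y [0.321 0.947 0.008] jawyaw 71.3 F [ 4.3 12.   5.3] q [-0.41  0.25 -0.34  0.98  0.01 -0.08]
```

The drawer is at its stop: the command kept going, the position stopped and the force rose. Now I'll ease off, release, lift and turn the jaws.

```bash
python3 -m crank '[{"x":1.2,"y":3.4,"z":0,"ax":0,"ay":0,"az":0,"grip":-1},{"x":0,"y":0,"z":0,"ax":0,"ay":0,"az":0,"grip":-0.2},{"x":0,"y":0,"z":0,"ax":0,"ay":0,"az":0,"grip":-0.2},{"x":0,"y":0,"z":0,"ax":0,"ay":0,"az":0,"grip":-0.2},{"x":0,"y":0,"z":15,"ax":0,"ay":0,"az":0,"grip":-0.2},{"x":0,"y":0,"z":25,"ax":0,"ay":0,"az":0,"grip":-0.2},{"x":0,"y":0,"z":35,"ax":0,"ay":0,"az":0,"grip":-0.2},{"x":0,"y":0,"z":35,"ax":0,"ay":0,"az":0,"grip":-0.2},{"x":0,"y":0,"z":35,"ax":0,"ay":0,"az":0,"grip":-0.2},{"x":0,"y":0,"z":35,"ax":0,"ay":0,"az":0,"grip":-0.2}]'
python3 -m crank '[{"x":0,"y":0,"z":10,"ax":0,"ay":0,"az":-9,"grip":-0.2},{"x":0,"y":0,"z":0,"ax":0,"ay":0,"az":-9,"grip":-0.2},{"x":0,"y":0,"z":0,"ax":0,"ay":0,"az":-9,"grip":-0.2},{"x":0,"y":0,"z":0,"ax":0,"ay":0,"az":-9,"grip":-0.2},{"x":0,"y":0,"z":0,"ax":0,"ay":0,"az":-9,"grip":-0.2},{"x":0,"y":0,"z":0,"ax":0,"ay":0,"az":-9,"grip":-0.2},{"x":0,"y":0,"z":0,"ax":0,"ay":0,"az":-9,"grip":-0.2},{"x":0,"y":0,"z":0,"ax":0,"ay":0,"az":-9,"grip":-0.2},{"x":0,"y":0,"z":0,"ax":0,"ay":0,"az":-9,"grip":-0.2},{"x":0,"y":0,"z":0,"ax":0,"ay":0,"az":-9,"grip":-0.2}]' | tail -3
python3 st.py; python3 - <<'E'
from h import *
from plant import eyes
s=eyes.snapshot("top"); S=eyes.snapshot("side"); w=eyes.snapshot("wrist")
a=cv2.resize(s["image"][170:310,200:410],None,fx=3,fy=3,interpolation=2)
b=cv2.resize(S["image"][150:290,240:400],None,fx=3,fy=3,interpolation=2)
b=b[:, :480]; im=np.zeros((840,800,3),np.uint8)
cv2.imwrite("pics/t2.png",a[:,:,::-1]);cv2.imwrite("pics/s2.png",b[:,:,::-1]);cv2.imwrite("pics/w2.png",w["image"][:,:,::-1])
print(w["camera_matrix"],w["pose"])
E
```

```text
time: 7.05
tool_pos: [0.4908, -0.1238, 0.2957]
tool_rot: [0.514, 3.098, -0.0]
contact_force: [0.0, 0.1, -1.2]
gripper_width: 0.402
tool_rot: [2.559, 1.821, 0.001]
contact_force: [0.2, -0.2, -0.3]
gripper_width: 0.397
8.3 tcp [ 0.4908 -0.1238  0.3044] cab [-0.2444  0.0032] grip 0.397
z [ 0.001 -0.    -1.   ] y [ 0.945 -0.328  0.001] jawyaw -19.1 F [ 0.2 -0.2 -0.3] q [-0.41  0.17  0.03  1.44 -0.    1.5 ]
[[371.64829954   0.         316.31576364]
 [  0.         371.64829954 235.22864928]
 [  0.           0.           1.        ]] [[ 9.46588073e-01  3.07203036e-01  9.79658801e-02  5.16369578e-01]
 [-3.22444859e-01  9.01297321e-01  2.89296479e-01 -5.00430845e-02]
 [ 5.76371367e-04 -3.05433191e-01  9.52213334e-01  4.46709979e-01]
 [ 0.00000000e+00  0.00000000e+00  0.00000000e+00  1.00000000e+00]]
```

View pics/t2.png

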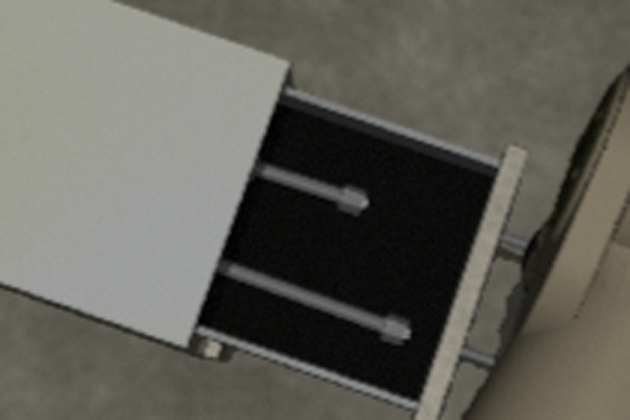

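The top crop shows two columns. The lower one's front nut ends at crop pixel (410,332), near the drawer front, so that is the long column on the cabinet's +y side. The upper one ends at (367,203), far from the front, so it is the short one.

View pics/w2.png

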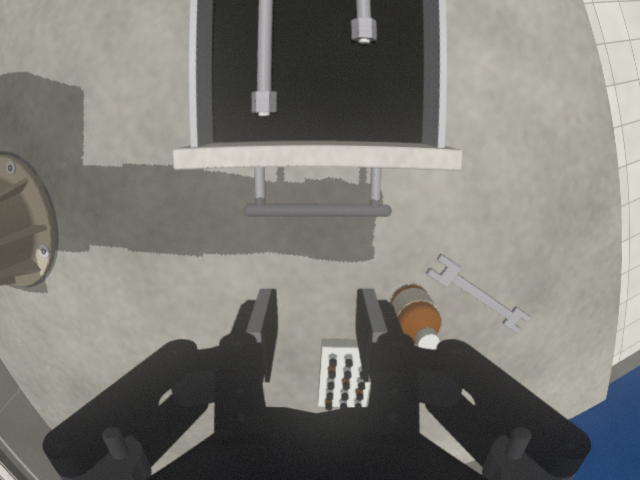

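```bash
python3 - <<'E'
from h import *
from plant import eyes
p=np.load("p.npy"); s=eyes.snapshot("top")
f=lambda x,y:[x/3+200,y/3+170]
print("long",cab(p,plane(s,[f(410,332),f(395,326),f(222,267)],.1)),"\nshort",cab(p,plane(s,[f(367,203),f(260,170)],.1)))
print("front inner top edge",cab(p,plane(s,[f(500,165),f(418,400)],.15)))
E
```

```text
long [[-0.16322512  0.04784105]
 [-0.14974839  0.04722198]
 [ 0.00378875  0.04815386]] 
short [[-0.09360993 -0.0434036 ]
 [ 0.00140426 -0.04028458]]
front inner top edge [[-0.18768121 -0.1015951 ]
 [-0.18588864  0.10094632]]
```

The wrist view shows the long column on the left (tube x≈264, tip ≈(264,114)) and the short one's nut at (364,30). The handle bar is at row 210 and the tray's inner walls are at x≈212 and 424.

```bash
python3 - <<'E'
from h import *
from plant import eyes
p=np.load("p.npy"); s=eyes.snapshot("wrist")
q=lambda px,z:(lambda P:(P.round(4).tolist(),cab(p,P).round(4).tolist()))(plane(s,px,z,True))
print("tube",q([[264.5,20],[264.5,80],[264,114]],.1))
print("bar",q([[246,210],[390,210]],.132)); print("front top edge inner",q([[200,151],[435,151]],.15))
print("short",q([[363.5,10],[364,42]],.1))
E
```

```text
tube ([[0.502, 0.0569, 0.1], [0.4835, 0.0014, 0.1], [0.4726, -0.0287, 0.1]], [[-0.0698, 0.0511], [-0.1283, 0.0507], [-0.1603, 0.0512]])
bar ([[0.4328, -0.1037, 0.132], [0.5532, -0.1442, 0.132]], [[-0.2441, 0.0646], [-0.2435, -0.0624]])
front top edge inner ([[0.4188, -0.041, 0.15], [0.6014, -0.1024, 0.15]], [[-0.1894, 0.0982], [-0.1883, -0.0945]])
short ([[0.5915, 0.0372, 0.1], [0.5815, 0.0068, 0.1]], [[-0.0594, -0.0399], [-0.0914, -0.0403]])
```

```bash
python3 -m crank '[{"x":3,"y":32,"z":-10,"ax":1.9,"ay":-0.6,"az":0,"grip":-0.2},{"x":3,"y":32,"z":-15,"ax":1.9,"ay":-0.7,"az":0,"grip":-0.2},{"x":3,"y":33,"z":-15,"ax":1.9,"ay":-0.7,"az":0,"grip":-0.2},{"x":3,"y":33,"z":-15,"ax":1.9,"ay":-0.6,"az":0,"grip":-0.2},{"x":3,"y":32,"z":-15,"ax":0,"ay":0,"az":0,"grip":-0.2},{"x":3.5,"y":32,"z":-15,"ax":0,"ay":0,"az":0,"grip":-0.2},{"x":0,"y":0,"z":-15,"ax":0,"ay":0,"az":0,"grip":-0.2},{"x":0,"y":0,"z":0,"ax":0,"ay":0,"az":0,"grip":-0.2}]' | tail -2
python3 st.py; python3 - <<'E'
from h import *
from plant import eyes
w=eyes.snapshot("wrist"); cv2.imwrite("pics/w3.png",w["image"][:,:,::-1])
E
```

```text
contact_force: [0.7, -0.3, 0.2]
gripper_width: 0.398
9.55 tcp [0.5084 0.0701 0.2022] cab [-0.0553  0.0493] grip 0.398
z [ 0.043  0.132 -0.99 ] y [ 0.947 -0.322 -0.002] jawyaw -18.8 F [ 0.7 -0.3  0.2] q [-0.1   0.17 -0.22  1.15  0.14  1.8 ]
```

View pics/w3.png

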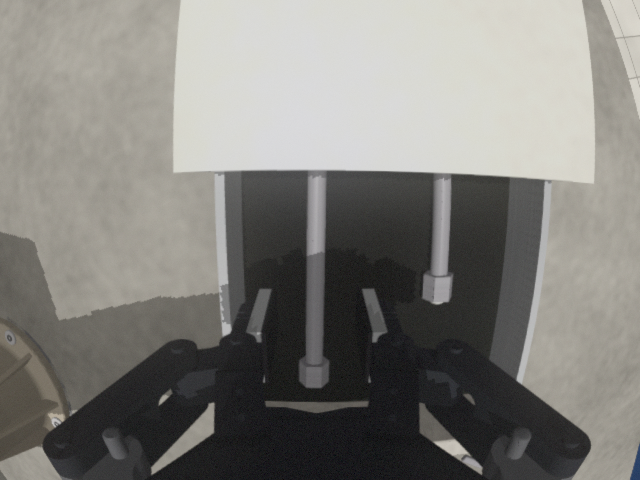

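The wrist view shows the tube (x≈316) centred between the fingers (270–365). The board's front edge is near row 172, ahead of the fingers.

```bash
python3 - <<'E'
from h import *
from plant import eyes
p=np.load("p.npy"); s=eyes.snapshot("wrist")
print("edge",cab(p,plane(s,[[250,170],[400,172]],.168,True)),"tip/tube",cab(p,plane(s,[[314,388],[316,200],[316,300]],.1,True)))
E
python3 -m crank '[{"x":0,"y":0,"z":-20,"ax":0,"ay":0,"az":0,"grip":-0.2},{"x":0,"y":0,"z":-25,"ax":0,"ay":0,"az":0,"grip":-0.2},{"x":0,"y":0,"z":-25,"ax":0,"ay":0,"az":0,"grip":-0.2},{"x":0,"y":0,"z":-15,"ax":0,"ay":0,"az":0,"grip":-0.2},{"x":0,"y":0,"z":-12,"ax":0,"ay":0,"az":0,"grip":-0.2},{"x":0,"y":0,"z":0,"ax":0,"ay":0,"az":0,"grip":-0.2}]' | tail -2
python3 st.py
```

```text
edge [[0.00319796 0.08196861]
 [0.0025645  0.0058301 ]] tip/tube [[-0.16565329  0.04995751]
 [-0.01736335  0.04867306]
 [-0.08958733  0.04851618]]
contact_force: [-0.1, 0.1, 0.4]
gripper_width: 0.399
10.4 tcp [0.5091 0.07   0.1059] cab [-0.0551  0.0487] grip 0.399
z [ 0.044  0.132 -0.99 ] y [ 0.946 -0.323 -0.001] jawyaw -18.9 F [-0.1  0.1  0.4] q [-0.1   0.24 -0.39  0.92  0.14  1.8 ]
```

```bash
python3 -m crank '[{"x":0,"y":0,"z":-6,"ax":0,"ay":0,"az":0,"grip":-0.2},{"x":0,"y":0,"z":-5,"ax":0,"ay":0,"az":0,"grip":-0.2},{"x":0,"y":0,"z":0,"ax":0,"ay":0,"az":0,"grip":-0.2}]' 100| tail -2
python3 st.py
python3 -m crank '[{"x":0,"y":0,"z":0,"ax":0,"ay":0,"az":0,"grip":-0.6},{"x":0,"y":0,"z":0,"ax":0,"ay":0,"az":0,"grip":-1},{"x":0,"y":0,"z":0,"ax":0,"ay":0,"az":0,"grip":-1},{"x":0,"y":0,"z":0,"ax":0,"ay":0,"az":0,"grip":-1},{"x":0,"y":0,"z":0,"ax":0,"ay":0,"az":0,"grip":-1}]' 100| tail -2
python3 st.py
```

```text
contact_force: [0.1, -0.3, -0.1]
gripper_width: 0.398
10.78 tcp [0.5092 0.0703 0.0951] cab [-0.0548  0.0487] grip 0.398
z [ 0.045  0.132 -0.99 ] y [ 0.946 -0.323 -0.   ] jawyaw -18.8 F [ 0.1 -0.3 -0.1] q [-0.1   0.25 -0.4   0.89  0.14  1.8 ]
contact_force: [-2.1, 0.4, 5.9]
gripper_width: 0.099
11.4 tcp [0.5095 0.0703 0.0958] cab [-0.0547  0.0484] grip 0.099
z [ 0.046  0.132 -0.99 ] y [ 0.946 -0.323  0.001] jawyaw -18.8 F [-2.1  0.4  5.9] q [-0.1   0.24 -0.4   0.89  0.14  1.8 ]
```

```bash
python3 -m crank '[{"x":0,"y":0,"z":2,"ax":0,"ay":0,"az":0,"grip":-1},{"x":0,"y":0,"z":3,"ax":0,"ay":0,"az":0,"grip":-1},{"x":0,"y":0,"z":3,"ax":0,"ay":0,"az":0,"grip":-1},{"x":0,"y":0,"z":0,"ax":0,"ay":0,"az":0,"grip":-1},{"x":0,"y":0,"z":0,"ax":0,"ay":0,"az":0,"grip":-1}]' 110| tail -2
python3 st.py;  python3 - <<'E'
from h import *
from plant import eyes,robot
print(robot.get_obs()["moment"])
s=eyes.snapshot("wrist")["image"][150:450,180:460,::-1]; S=eyes.snapshot("side")["image"][150:290,240:380,::-1]
a=cv2.resize(s,None,fx=1.5,fy=1.5,interpolation=2); b=cv2.resize(S,(450,450),interpolation=2)[:, :380]
cv2.imwrite("pics/m4.png",np.hstack([a,b]))
E
```

```text
contact_force: [-0.5, -0.5, -1.6]
gripper_width: 0.093
12.03 tcp [0.5093 0.0702 0.1032] cab [-0.0549  0.0486] grip 0.093
z [ 0.045  0.132 -0.99 ] y [ 0.946 -0.323  0.   ] jawyaw -18.8 F [-0.5 -0.5 -1.6] q [-0.1   0.24 -0.39  0.91  0.14  1.8 ]
[-0.24603997  0.09960109 -0.02031799]
```

View pics/m4.png

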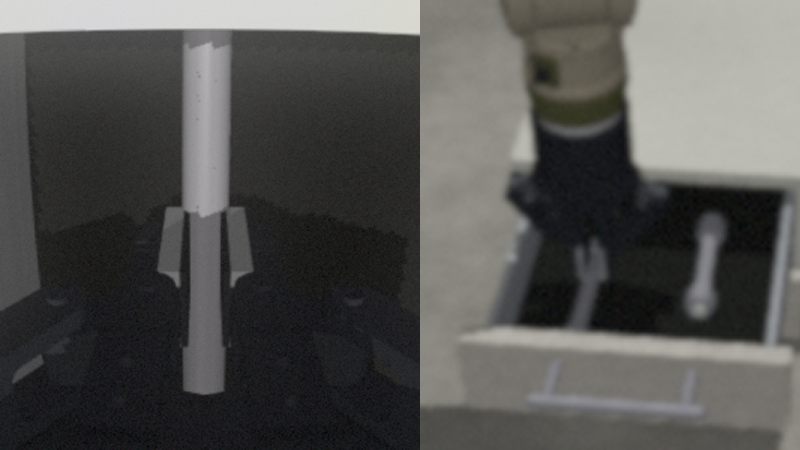

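The left half shows the tube held between the pads, and the right half shows the short column still in place. Next I tilt the front up 13°, pivoting about the rear.

```bash
python3 -m crank '[{"x":0,"y":0,"z":5.8,"ax":-2.05,"ay":0.7,"az":0,"grip":-1},{"x":0,"y":0,"z":5.8,"ax":-2.05,"ay":0.7,"az":0,"grip":-1},{"x":0,"y":0,"z":5.8,"ax":-2.05,"ay":0.7,"az":0,"grip":-1},{"x":0,"y":0,"z":5.8,"ax":-2.05,"ay":0.7,"az":0,"grip":-1},{"x":0,"y":0,"z":5.8,"ax":-2.05,"ay":0.7,"az":0,"grip":-1},{"x":0,"y":0,"z":5.8,"ax":-2.05,"ay":0.7,"az":0,"grip":-1},{"x":0,"y":0,"z":0,"ax":0,"ay":0,"az":0,"grip":-1},{"x":0,"y":0,"z":0,"ax":0,"ay":0,"az":0,"grip":-1}]' 110| tail -2
python3 st.py;  python3 - <<'E'
from h import *
from plant import eyes,robot
print(robot.get_obs()["moment"])
s=eyes.snapshot("wrist")["image"][150:450,180:460,::-1]; S=eyes.snapshot("side"); t=eyes.snapshot("top")["image"][190:310,240:380,::-1]
a=cv2.resize(s,None,fx=.9,fy=.9,interpolation=2); b=cv2.resize(S["image"][160:280,260:400,::-1],None,fx=4,fy=4,interpolation=2)
c=cv2.resize(t,(252,216)); cv2.imwrite("pics/m5.png",np.hstack([b,np.vstack([a,c])[:480]] if len(np.vstack([a,c]))>=480 else [b]))
E
```

```text
contact_force: [0.4, 0.3, -1.3]
gripper_width: 0.1
13.12 tcp [0.5092 0.0703 0.1379] cab [-0.0548  0.0487] grip 0.1
z [-0.028 -0.082 -0.996] y [ 0.946 -0.323 -0.   ] jawyaw -18.8 F [ 0.4  0.3 -1.3] q [ 0.03  0.28 -0.24  1.08 -0.08  1.93]
[ 0.06526898 -0.05660292  0.06916404]
```

View pics/m5.png

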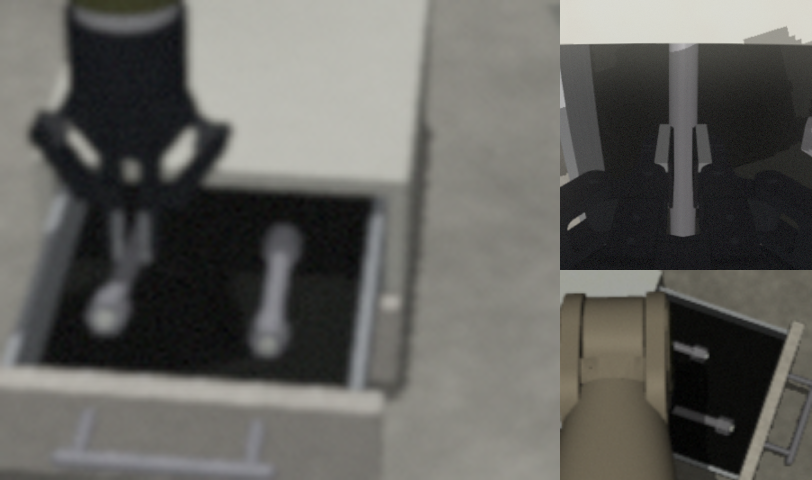

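The picture shows the front nut raised, with its tip at side pixel ≈(286.8,239.5) and top pixel ≈(334.4,276.7). I'll triangulate it against the expected tilt.

```bash
python3 - <<'E'
from h import *
from plant import eyes
p=np.load("p.npy"); s=eyes.snapshot("top"); S=eyes.snapshot("side")
r=least_squares(lambda P:np.r_[proj(s,P)[0]-[334.4,276.7],proj(S,P)[0]-[286.8,239.5]],[.47,-.03,.16]); print(r.x,cab(p,r.x),r.fun)
for z in(.15,.16,.167,.175): print(z,[proj(c,W(p,[-.16,.0487],z)).round(1).tolist() for c in(s,S)])
E
```

```text
[ 0.47875719 -0.02428416  0.16574051] [[-0.15414203  0.04685363]] [-0.03584278  0.52335165  0.51797643 -0.0824683 ]
0.15 [[[336.2, 279.2]], [[286.5, 246.0]]]
0.16 [[[336.3, 278.9]], [[286.3, 242.8]]]
0.167 [[[336.5, 278.7]], [[286.1, 240.5]]]
0.175 [[[336.6, 278.5]], [[285.9, 237.8]]]
```

The tip is at z≈0.166 against 0.167 predicted, so nothing slipped in the grip. Drawing out along the axis.

```bash
python3 -m crank '[{"x":-2,"y":-6,"z":1.5,"ax":0,"ay":0,"az":0,"grip":-1},{"x":-4.1,"y":-12,"z":2.9,"ax":0,"ay":0,"az":0,"grip":-1},{"x":-4.1,"y":-12,"z":2.9,"ax":0,"ay":0,"az":0,"grip":-1},{"x":-4.1,"y":-12,"z":2.9,"ax":0,"ay":0,"az":0,"grip":-1},{"x":-4.1,"y":-12,"z":2.9,"ax":0,"ay":0,"az":0,"grip":-1}]' 110| tail -2
python3 st.py
```

```text
contact_force: [-0.3, -0.5, -2.7]
gripper_width: 0.095
14.0 tcp [0.4906 0.0152 0.1516] cab [-0.1129  0.0484] grip 0.095
z [-0.028 -0.082 -0.996] y [ 0.946 -0.323  0.   ] jawyaw -18.9 F [-0.3 -0.5 -2.7] q [-0.08  0.22 -0.29  1.09 -0.08  1.82]
```

```bash
python3 -m crank '[{"x":-4.1,"y":-12,"z":2.9,"ax":0,"ay":0,"az":0,"grip":-1},{"x":-4.1,"y":-12,"z":2.9,"ax":0,"ay":0,"az":0,"grip":-1},{"x":-4.1,"y":-12,"z":2.9,"ax":0,"ay":0,"az":0,"grip":-1},{"x":-4.1,"y":-12,"z":2.9,"ax":0,"ay":0,"az":0,"grip":-1},{"x":-4.1,"y":-12,"z":2.9,"ax":0,"ay":0,"az":0,"grip":-1},{"x":-4.1,"y":-12,"z":2.9,"ax":0,"ay":0,"az":0,"grip":-1},{"x":-4.1,"y":-12,"z":2.9,"ax":0,"ay":0,"az":0,"grip":-1},{"x":-4.1,"y":-12,"z":2.9,"ax":0,"ay":0,"az":0,"grip":-1},{"x":0,"y":0,"z":0,"ax":0,"ay":0,"az":0,"grip":-1}]' 110| tail -2
python3 st.py
```

```text
contact_force: [0.1, 1.1, -1.9]
gripper_width: 0.099
15.12 tcp [ 0.4581 -0.0807  0.1747] cab [-0.2142  0.0481] grip 0.099
z [-0.027 -0.082 -0.996] y [ 0.946 -0.324  0.001] jawyaw -18.9 F [ 0.1  1.1 -1.9] q [-0.29  0.14 -0.32  1.11 -0.09  1.61]
```

```bash
python3 -m crank '[{"x":-1,"y":-3,"z":6,"ax":0,"ay":0,"az":0,"grip":-1},{"x":-1,"y":-3,"z":12,"ax":0,"ay":0,"az":0,"grip":-1},{"x":0,"y":0,"z":18,"ax":0,"ay":0,"az":0,"grip":-1},{"x":0,"y":0,"z":18,"ax":0,"ay":0,"az":0,"grip":-1},{"x":0,"y":0,"z":18,"ax":0,"ay":0,"az":0,"grip":-1},{"x":0,"y":0,"z":18,"ax":0,"ay":0,"az":0,"grip":-1},{"x":0,"y":0,"z":18,"ax":0,"ay":0,"az":0,"grip":-1},{"x":0,"y":0,"z":18,"ax":0,"ay":0,"az":0,"grip":-1},{"x":0,"y":0,"z":14,"ax":0,"ay":0,"az":0,"grip":-1},{"x":0,"y":0,"z":10,"ax":0,"ay":0,"az":0,"grip":-1},{"x":0,"y":0,"z":5,"ax":0,"ay":0,"az":0,"grip":-1},{"x":0,"y":0,"z":0,"ax":0,"ay":0,"az":0,"grip":-1}]' 110| tail -2
python3 -m crank '[{"x":0,"y":0,"z":0,"ax":0,"ay":0,"az":0,"grip":-1},{"x":0,"y":0,"z":0,"ax":0,"ay":0,"az":0,"grip":-1},{"x":0,"y":0,"z":0,"ax":0,"ay":0,"az":0,"grip":-1},{"x":0,"y":0,"z":0,"ax":0,"ay":0,"az":0,"grip":-1}]' | tail -1
python3 st.py;  python3 - <<'E'
from h import *
from plant import eyes
S=eyes.snapshot("side"); t=eyes.snapshot("top")["image"][170:310,200:420,::-1]
b=cv2.resize(S["image"][100:420,180:460,::-1],None,fx=1.6,fy=1.6,interpolation=2); c=cv2.resize(t,(350,223)); w=cv2.resize(eyes.snapshot("wrist")["image"][:,:,::-1],(350,289))
cv2.imwrite("pics/m6.png",np.hstack([b[:512],np.vstack([c,w])[:512]]))
E
```

```text
contact_force: [0.2, 1.6, -2.2]
gripper_width: 0.096
gripper_width: 0.099
17.12 tcp [ 0.4561 -0.0858  0.3293] cab [-0.2197  0.0483] grip 0.099
z [-0.028 -0.082 -0.996] y [ 0.946 -0.323 -0.   ] jawyaw -18.8 F [ 0.1  0.6 -1.4] q [-0.3   0.1   0.01  1.49 -0.09  1.6 ]
```

View pics/m6.png

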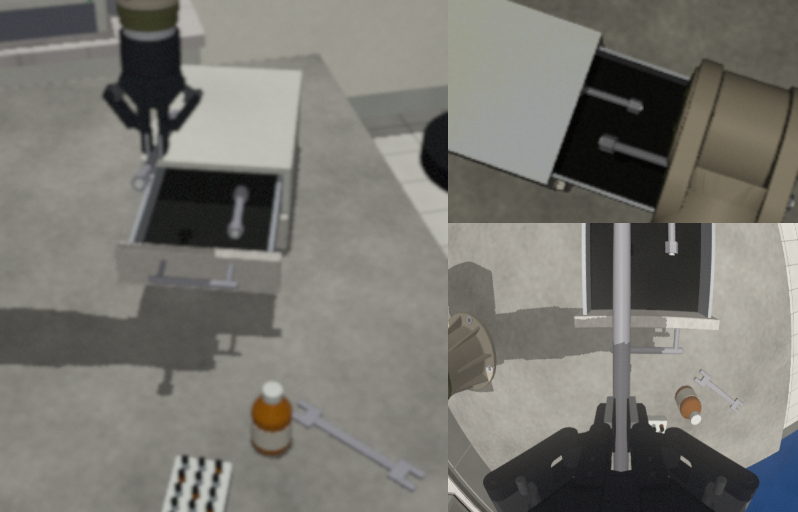

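The column is held clear above the drawer. The short column still lies in the tray and the bench items haven't moved. The rear nut is at top pixel ≈(296.8,261). I'll do one numeric check, then hand in.

```bash
python3 - <<'E'
from h import *
from plant import eyes,robot,ticket
p=np.load("p.npy"); s=eyes.snapshot("top")
for z in(.25,.28,.297): print(z,proj(s,W(p,[-.061,.0485],z)).round(1), cab(p,plane(s,[296.8,261],z)))
print(np.abs(robot.get_obs()["joint_velocities"]).max(), ticket.close_job())
E
```

```text
0.25 [[296.1 261.5]] [[-0.06199101  0.04693068]]
0.28 [[295.7 260.1]] [[-0.06394223  0.04951477]]
0.297 [[295.4 259.3]] [[-0.06504792  0.05097908]]
the job is handed in; nothing more can be done
0.0017929714386317839 None
```

I opened the top drawer to its stop, took out the long column without sign of contact, and handed the job in at about 17 s. The arm was holding the column still above the cabinet.

- **Drawer:** I pulled until the position stopped advancing and the force rose to about 13 N, then eased off and let go.
- **Taking the column:** I gripped it near its middle and tilted the front up 13°. Triangulating the front tip gave a height of 166 mm against 167 mm expected, so it had not slipped. I then drew it out along its own axis and lifted. The forces read between those moves stayed below about 3 N, which is roughly the column's weight.
- **Final state:** The lowest point of the column is at about 285 mm, some 117 mm above the cabinet top. This comes from the arm pose and the unslipped grip. The rear nut's position in the top view agrees to within about 4 mm, but that view barely measures height.
- **Other things:** In the last pictures the short column is still in the drawer and the rack, bottle and spanner look undisturbed.

Two readings disagreed:
- **Cabinet position:** My fit from the pictures put the handle at the stop about 3.5 mm short of its nominal place. A close-up measurement of the board's edge supported that offset, and it was within the clearances.
- **Gripper opening:** It read about 8 mm on the 13 mm tube, but the pictures and the load confirmed the hold.

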